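# Zero the packing scale with its square key

### The arm

A 6-joint arm with a two-finger parallel gripper is mounted at the origin on the work surface. World frame = base frame: x ahead of the robot, y to its left, z up, the work surface at z = 0. Lengths are in m, angles in degrees, forces in N, time in s.
With the tool pointing down it reaches from about 0.4 to 0.825 m from the base axis. Payload 7 kg.
Tool frame: the origin (TCP) lies on the centre line of the jaws, within the pads' length; the fingertips stand 19 mm ahead of it and the grasp point (between the pads) is the TCP (r.tips_ahead is the distance from the TCP to the fingertips, in m); z points along the fingers, y is the line along which they close (so a half turn about z gives the same grasp; the last joint's range is limited). The gripper opens to 88 mm and grips with 3 to 60 N. Pads are 19 mm wide; open, the fingers measure 130 mm over their backs; the gripper's body (78 mm by 193 mm) begins 47 mm behind the grasp point.
Start: joints at [-51.618, 20.546, 0.682, 0, -70.136, -16.507], TCP at [0.251, -0.626, 0.246] pointing down, gripper open.
Joint ranges: [-176.03, 176.03], [-82.01, 121.73], [-58.28, 71.71], [-173.87, 95.51], [-174.79, -0.11], [-173.66, 173.66]. Speed limits (degrees/s): [136.94, 136.94, 172.46, 180, 180, 180].

### API

Orientations are given as [roll, pitch, yaw] about the fixed x, y, z axes, in that order (R = Rz(yaw) Ry(pitch) Rx(roll)).
In Python, from plant import r, viewer, close_job gives the robot as it stands. The module is installed in compiled form; this text tells all that it offers.
- The arm moves only by the tool arm_command, never from a script. Its arguments are lists of equal length, an entry for each row: "travel": the shift along the world's x, y, z scaled (see below), a list of three; "delta_rot": the turn, a rotation vector about the world's x, y, z scaled (see below), a list of three. In form: {"travel": [[dx, dy, dz], ...], "delta_rot": [[rx, ry, rz], ...]}. A call has 1 to 20 rows; each row is the pose to reach, as a shift and turn from the pose commanded when the call began; what a row does not reach only later rows make up. The controller multiplies each number of a shift by 0.5 m and each number of a turn by 90 degrees. A row lasts 1/8 s, in which the tool goes at most 62.5 mm and 10.7 degrees, less where a joint would pass 70% of its speed; a pose out of reach is approached as far as the arm can. A call with a number of a shift or a turn outside -1 to 1 is refused whole. A call with a gripper value outside its range is refused whole. "grip" is the opening, from 0 (shut) to 1 (fully open), set as the call begins (left out, the last holds). The fingers move at their own pace and stop on an object; "newtons" is the grip in N (left out, the last holds). Time passes only in rows, so rows that repeat a pose let the fingers close. It gives the time, the measured TCP pose, the force, the opening and the grip force at its end, in the units of the state.
- r.get_state(): the state, without advancing time (a new reading comes with each control period).
- viewer.capture(name): name is "scene" or "top" or "wrist"; returns a dict with "img" (384x512x3 uint8, red, green, blue), "camera_matrix" (3x3 intrinsics, pixels), "R" (3x3) and "t" (3): a world point X has camera coordinates R X + t; the wrist camera has in their place "mount" (4x4, takes a point from camera to tool coordinates, whose origin is the TCP and whose axes are the flange's). Camera axes: x right, y down, z forward; pixel columns grow to the right and rows downward; lengths in m; the calibration is good to about 2 mm. A picture is of the moment at which its call begins: read the wrist's pose just before it. There is no depth.
- close_job(): hands the job in; it is judged then, once.
The state is a dict: "time_s": time; "joints": joint angles; "qd": joint speeds; "joint_torque": joint torques, N m; "tcp_pos": TCP position; "eef_rot": TCP orientation; "contact_force": force on the tool from outside, world axes, zero at the start; "moment": the same for the moment, N m; "gripper_width": finger opening in m; "gripper_force": force on a finger pad.
Only numpy, scipy, OpenCV 4.12 (cv2) and the standard library are available. Lean on these libraries where they do the work, as an engineer would, in place of code of your own. Each camera call takes 0.05 s, during which the arm holds its last target. There are 200 camera calls.

### The job

Zero the packing scale: take the thick key with the square shank and square handle from the white block, push its tip fully home into the square recess of the knob on the scale's sloping dial, and with the key turn the knob until its pointer stands on the long thick zero mark. Then pull the key straight out with the pointer left on the mark, put it back fully home and upright in the hole it came from, and let go. Do not touch the scale with the gripper, and leave everything else where it stands.

Things in the scene. Friction and masses are not known exactly. Their poses are not given: they have to be found in the camera images.
- key: Square key standing tip down in the block, its collar on the block's top. Origin: centre of its tip end; z from tip to handle; x, y square to its flats. From the tip (mm): round lead-in cone 0-5 (diameter 9 to 15.6), steel shank 16 x 16 square to 50, steel collar 32 x 32 at 50-55, black handle 26 x 26 square at 55-127. Shank and handle flats are parallel. About 170 g.
- key_tip (a point): Centre of the square key's tip end (same as its origin), z from tip to handle.
- pin_key: A thinner key, not needed: round steel shank 14 mm in diameter, round black handle 18 mm in diameter, 120 mm long, standing in the block's other hole. Origin at its tip, z up.
- key_block: White plastic block 70 (x) x 160 (y) x 60 mm high, fixed; origin at the centre of its underside. Two upright square holes 19 x 19 mm, 54 mm deep, at y = -45 and +45 mm of its frame, sides parallel to the block. Either hole may hold the square key.
- scale: Packing scale, fixed. Origin: centre of its underside; front towards its -x. Steel base x -120 to 150, y +-120 mm, with a flat pan 80 mm high over x -60 to 150. At the front a white console 140 x 140 mm, its face sloping down to the front at 30 degrees from level, edges 23 and 127 mm high.
- dial (a point): Centre of the dial on the sloping face, at (-140, 0, 92) mm of the scale's frame: a white disc 128 mm across with short thin ticks every 15 degrees and one long thick black zero mark (17 x 6 mm) at its uphill rim. This frame's axes are those of the scale.
- recess (a point): Centre of the mouth of the square recess in the steel knob; z out of the dial along the knob's axis (30 degrees from vertical), x along the pointer, so x, y turn with the knob. Recess 18.4 x 18.4 mm, 18 mm deep, sides along x, y. It is in a boss 36 x 36 mm standing 28 mm off the dial on a 62 mm round flange; the black pointer bar reaches 44.5 mm from the axis, 8 mm above the dial.
- zero_knob (a joint): Angle of the knob in rad about the recess's z: 0 when its pointer stands on the zero mark, growing anticlockwise as seen facing the dial, so that it is turned clockwise to zero. Stops at -0.6 and 1.8; stiff enough to stay where it is left (about 0.08 N m).
- tray_a: Clear closed pastry tray 127 x 177 x 43 mm, bystander. Origin at the centre of its underside.
- tray_b: Another such tray, bystander.
- dispenser: Black tape dispenser 60 x 150 x 92 mm, bystander. Origin at the centre of its underside.
- marker: Black marker pen 142 mm long along its y, 18 mm thick, lying, bystander.
- label_roll: Roll of paper labels standing on end, 68 mm in diameter, 40 mm high, bystander.
- bowl: Small steel bowl 100 mm across, 45 mm high, bystander.
Mind the look-alikes: they are no part of the job. What is shaped like the key but green or purple is not meant.

How it is judged:
By the outcome, as a careful person would: the job done as asked, in the order asked, and still so for the second after the job is handed in, with the robot touching nothing.
It also fails if it takes over 59 s, if anything falls off the work surface, if the arm or the gripper's body presses on something with over 40 N, if the wrist force passes 120 N, or if a joint passes its speed limit or range.

## Working session

There is one attempt and no reset: what is moved stays moved. The work goes in short steps, Python scripts to look and compute and a tool call to move; the robot and the scene stay as the last step left them, time stands still between calls to the robot, and variables do not carry over. Pictures are saved under pics/ and viewed, at most 10 in all, crops included, and the job is handed in when it is done.

Besides the shell and the picture viewer there is one more tool, called after "Request:" as name(argument=value, ...) on one line, values as JSON. arm_command: Moves the arm, as the interface text tells. Shifts and turns lie within -1 to 1; 1 stands for 0.5 m of shift or 90 degrees of turn. Its arguments: {"type":"object","properties":{"travel":{"type":"array"},"delta_rot":{"type":"array"},"grip":{"type":"number"},"newtons":{"type":"number"}},"required":["travel","delta_rot"]}

```bash
mkdir -p pics; cat > h.py <<'E'
import numpy as np, cv2, pickle
from plant import r, viewer
def cap(n,tag):
    s=r.get_state(); c=viewer.capture(n); c['s']=s
    pickle.dump(c,open(f'pics/{tag}.pkl','wb')); return c
def save(img,fn): cv2.imwrite('pics/'+fn,cv2.cvtColor(img,cv2.COLOR_RGB2BGR))
E
python3 - <<'E'
from h import *
a=cap('scene','s0');b=cap('top','t0')
for n,c in(('scene0.png',a),('top0.png',b)): save(cv2.resize(c['img'],(800,600),interpolation=cv2.INTER_CUBIC),n)
for c in(a,b): print(c['camera_matrix'],c['R'],c['t'])
s=a['s'];print(s)
E
```

```text
[[367.56310711   0.         258.35238375]
 [  0.         367.56310711 187.28711623]
 [  0.           0.           1.        ]] [[-0.68056939  0.73251002  0.01594938]
 [ 0.55975709  0.53386536 -0.63376635]
 [-0.47275502 -0.42239419 -0.77336009]] [ 0.4450679  -0.19963728  1.37500213]
[[482.73379947   0.         253.31670696]
 [  0.         482.73379947 187.03433283]
 [  0.           0.           1.        ]] [[-1.39948048e-02 -9.99902054e-01  1.67084517e-04]
 [-9.78454404e-01  1.36601952e-02 -2.06010626e-01]
 [ 2.05988166e-01 -3.04656309e-03 -9.78549740e-01]] [-0.08192487  0.5543324   1.59692941]
{'time_s': 0.0, 'joints': array([-5.16174114e+01,  2.05903621e+01,  6.31920323e-01, -1.78718041e-02,
       -7.01335563e+01, -1.65058001e+01]), 'qd': array([ 0.00319227, -0.08199532, -0.02854339, -0.08744823, -0.00130944,
       -0.02974054]), 'joint_torque': array([ 1.01296533e-03, -5.82719600e+01,  2.93048805e+01,  6.99729055e+00,
        6.71991846e-03, -1.97855657e-04]), 'tcp_pos': array([ 0.2512965 , -0.62598728,  0.24462775]), 'eef_rot': array([ 1.7990702e+02, -1.0031839e-02, -1.5812929e+02]), 'contact_force': array([ 0.10998416, -0.02144494,  0.915635  ]), 'moment': array([ 0.00764505,  0.00447478, -0.01699739]), 'gripper_force': 0.0, 'gripper_width': 0.08787032168767465}
```

View pics/scene0.png

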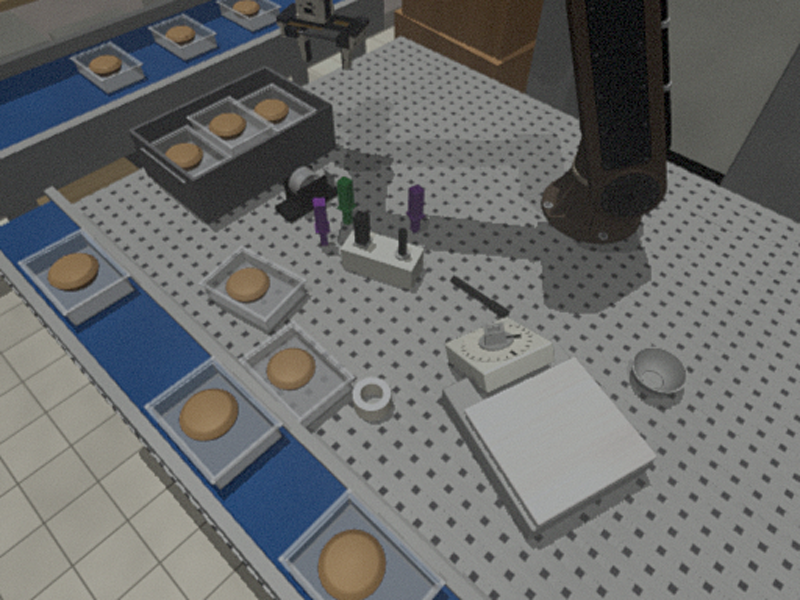

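View pics/top0.png

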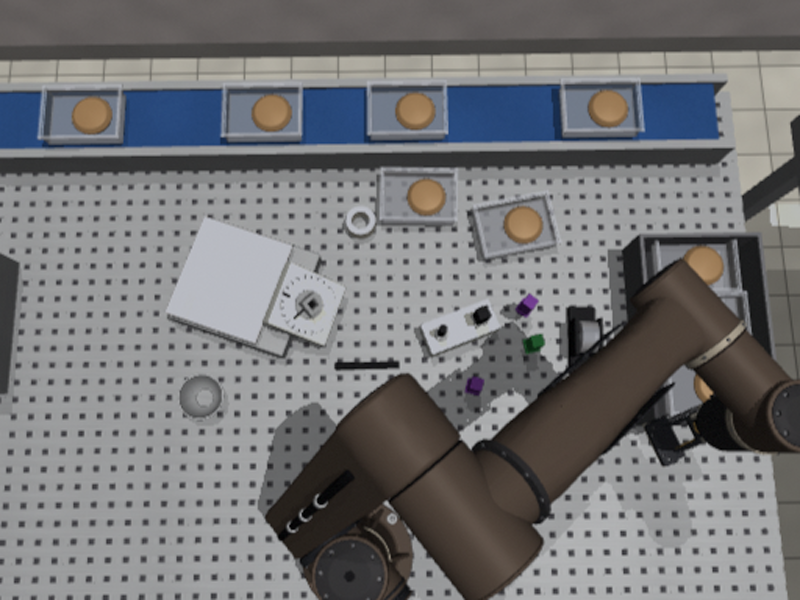

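Square key: scene (362,225), top (482,315) in the enlarged pictures. Pin key beside it, dial at scene (495,335), top (309,303). Next I enlarge these four areas.

```bash
python3 - <<'E'
from h import *
L=lambda t:pickle.load(open(f'pics/{t}.pkl','rb'))['img']
def crop(t,x,y):
    im=L(t)[y:y+60,x:x+80]
    return cv2.resize(im,(400,300),interpolation=cv2.INTER_CUBIC)
m=np.vstack([np.hstack([crop('s0',208,128),crop('t0',262,180)]),np.hstack([crop('s0',280,195),crop('t0',160,163)])])
save(m,'m0.png')
E
```

```text
(no output)
```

View pics/m0.png

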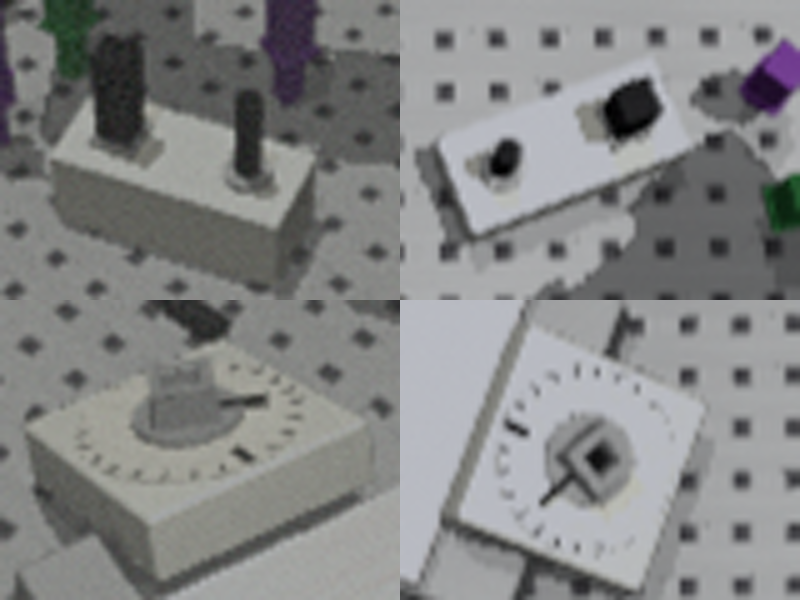

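Block top corners, the dial console's corners, zero mark and pointer read off the crops. Now fit the poses.

```bash
cat >> h.py <<'E'
from scipy.optimize import least_squares
from scipy.spatial.transform import Rotation as Ro
L=lambda t:pickle.load(open(f'pics/{t}.pkl','rb'))
def ext(c):
    if 'mount' in c:
        T=np.eye(4);T[:3,:3]=Ro.from_euler('xyz',c['s']['eef_rot'],degrees=True).as_matrix();T[:3,3]=c['s']['tcp_pos']
        W=np.linalg.inv(T@c['mount']);return W[:3,:3],W[:3,3]
    return c['R'],c['t']
def proj(c,X):
    R,t=ext(c);p=(np.atleast_2d(X)@R.T+t)@c['camera_matrix'].T;return p[:,:2]/p[:,2:]
def rz(a):return Ro.from_euler('z',a).as_matrix()
def tri(cs,ps):
    A=[]
    for c,p in zip(cs,ps):
        R,t=ext(c);P=c['camera_matrix']@np.c_[R,t];A+=[p[0]*P[2]-P[0],p[1]*P[2]-P[1]]
    v=np.linalg.svd(np.array(A))[2][-1];return v[:3]/v[3]
c30,s30=np.cos(np.pi/6),.5
U=np.array([c30,0,s30]);N=np.array([-s30,0,c30]);Y=np.array([0,1.,0]);D=np.array([-.14,0,.092])
E
python3 - <<'E'
from h import *
s,t=L('s0'),L('t0')
S=lambda u,x,y:(np.array(u,float)+.5)/5-.5+[x,y]
bt=S([[38,145],[255,55],[292,142],[75,235]],262,180)
bs=S([[275,228],[50,157],[103,95],[317,155]],208,128)  # to be matched
for c in (s,t):
    R,tt=ext(c);print('cam',-R.T@tt)
# order: top: left, topright, rightbottom, bottomleft ; world: left=+y, up=+x ; scene view from far side
for p,q in((bt[0],bs[0]),(bt[1],bs[1]),(bt[2],bs[2]),(bt[3],bs[3])):print('blk',tri((t,s),(p,q)))
pred=lambda p:np.array([.035,.08])*0
C=np.array([[.035,.08],[.035,-.08],[-.035,-.08],[-.035,.08]])
def f(p):
    X=np.c_[C,np.full(4,p[3])]@rz(p[2]).T+[p[0],p[1],0]
    return np.r_[proj(t,X)-bt,proj(s,X)-bs].ravel()
o=least_squares(f,[.5,-.25,.3,.06]);print('block',o.x,np.rad2deg(o.x[2]),np.abs(o.fun).max())
print('keytop',tri((t,s),(S([242,95],262,180),S([119,40],208,128))))
print('pintop',tri((t,s),(S([110,145],262,180),S([250,93],208,128))))
K=np.array([D+.07*U+.07*Y,D+.07*U-.07*Y,D-.07*U-.07*Y,D-.07*U+.07*Y])
st=S([[45,215],[125,25],[307,105],[240,290]],160,163)
ss=S([[368,125],[150,220],[27,130],[215,45]],280,195)
for a,b in zip(st,ss):print(tri((t,s),(a,b)))
pt,ps=S([143,203],160,163),S([268,100],280,195)
def f(p):
    X=np.r_[K,[D+.0445*(np.cos(p[4])*U+np.sin(p[4])*Y)+.008*N]]@rz(p[2]).T+p[[0,1,3]]*1
    return np.r_[proj(t,X)-np.r_[st,[pt]],proj(s,X)-np.r_[ss,[ps]]].ravel()
for y0 in(0,1.5,3,-1.5):
    o=least_squares(f,[.5,.2,y0,0,1]);print('scale',o.x,np.rad2deg(o.x[[2,4]]),np.abs(o.fun).max())
p=o.x;print('dial',D@rz(p[2]).T+p[[0,1,3]])
E
```

```text
cam [1.06468713 0.36135565 0.92974983]
cam [ 0.2122939  -0.08462399  1.67688691]
blk [ 0.47836343 -0.14349793  0.05648515]
blk [ 0.53727603 -0.29187703  0.05938768]
blk [ 0.4751625  -0.31257969  0.05914247]
blk [ 0.41555755 -0.16615303  0.06007613]
block [ 0.47641598 -0.22856051  0.37011141  0.05846646] 21.20582184708327 1.5873300333201428
keytop [ 0.49286803 -0.27040642  0.14688537]
pintop [ 0.46329809 -0.18541416  0.1375067 ]
[0.48128982 0.18428949 0.1293545 ]
[0.60759719 0.13512749 0.12951651]
[0.56735936 0.0217718  0.05371101]
[0.44077681 0.06579404 0.05207545]
scale [ 5.71238746e-01  2.32939921e-01  1.22984893e+00 -1.15329779e-03
  1.12063475e+00] [70.46515332 64.20764183] 1.8125559277277148
scale [ 5.71238735e-01  2.32939923e-01  1.22984901e+00 -1.15329863e-03
  1.12063450e+00] [70.46515753 64.2076273 ] 1.812553642673663
scale [ 5.71238739e-01  2.32939922e-01  1.22984898e+00 -1.15329832e-03
  1.12063459e+00] [70.4651561  64.20763214] 1.8125544217420497
scale [ 5.71238745e-01  2.32939921e-01  1.22984893e+00 -1.15329776e-03
  1.12063477e+00] [70.46515341 64.20764249] 1.8125558930474313
dial [0.52442553 0.10099856 0.0908467 ]
```

Fits agree with the given sizes (block top 58 mm, dial centre 0.091 high, scale yaw 70.5°, knob at about +64°). Moving above the key.

Request:
arm_command(travel=[[0.06, 0.09, 0.12], [0.18, 0.25, 0.15], [0.3, 0.42, 0.15], [0.42, 0.6, 0.15], [0.484, 0.712, 0.15], [0.484, 0.712, 0.15], [0.484, 0.712, 0.15], [0.484, 0.712, 0.15], [0.484, 0.712, 0.15], [0.484, 0.712, 0.15], [0.484, 0.712, 0.15], [0.484, 0.712, 0.15]], delta_rot=[[0, 0, 0.11], [0, 0, 0.22], [0, 0, 0.33], [0, 0, 0.44], [0, 0, 0.55], [0, 0, 0.66], [0, 0, 0.77], [0, 0, 0.88], [0, 0, 0.992], [0, 0, 0.992], [0, 0, 0.992], [0, 0, 0.992]], grip=1)

```text
time_s: 1.6
tcp_pos: [0.4932, -0.2707, 0.3205]
eef_rot: [180.0, 0.0, -69.0]
contact_force: [-0.3, 0.4, -0.4]
gripper_width: 0.0874
gripper_force: 0.0
```

```bash
python3 - <<'E'
from h import *
c=cap('wrist','w1');print(c['s']['tcp_pos'],c['s']['eef_rot'],c['s']['joints'],c['mount'],c['camera_matrix'][0])
b=np.array([.4764,-.2286,0]);R=rz(np.deg2rad(21.2))
for X in([0,-.045,.137],[0,.045,.137],[.035,.08,.06]):print(proj(c,R@np.array(X)+b))
save(cv2.resize(c['img'],(800,600),interpolation=cv2.INTER_CUBIC),'w1.png')
E
```

```text
[ 0.49319737 -0.27072747  0.32046244] [ 1.79989882e+02  6.65579069e-03 -6.90121366e+01] [-8.83174455e+00  7.64390686e+00 -6.78870599e+00 -7.67115536e-04
 -7.55794756e+01  2.98197996e+01] [[-7.63798436e-04 -9.53700437e-01 -3.00757198e-01  8.24158916e-02]
 [ 9.99999085e-01 -3.92513793e-04 -1.29492216e-03 -3.67584157e-05]
 [ 1.11691648e-03 -3.00757912e-01  9.53699864e-01 -1.39934737e-01]
 [ 0.00000000e+00  0.00000000e+00  0.00000000e+00  1.00000000e+00]] [297.57393259   0.         259.57447153]
[[260.33898433 174.07615008]]
[[260.61345544 246.17692298]]
[[237.13553336 242.57118081]]
```

View pics/w1.png

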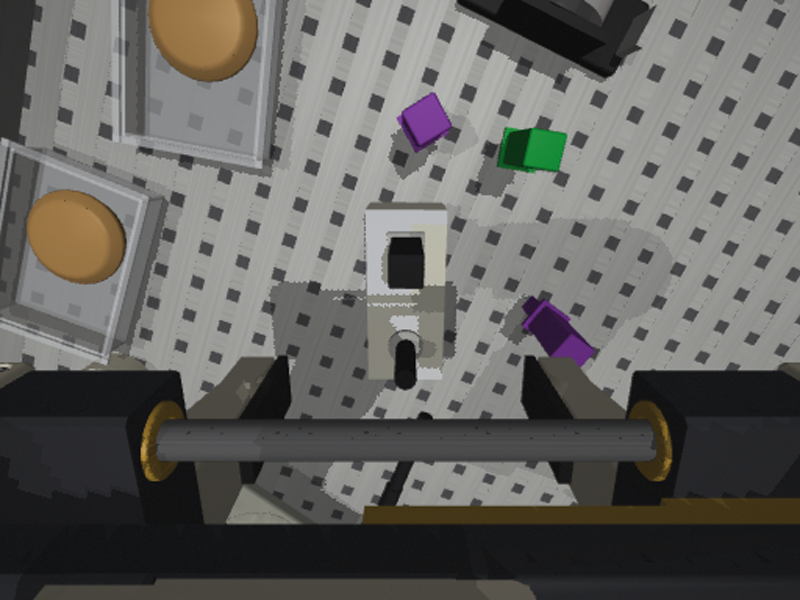

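The picture shows the square key's handle top at (406,270), where the fit predicts (407,272); it is parallel to the pads. Descend and grip.

Request:
arm_command(travel=[[0, 0, -0.1], [0, 0, -0.2], [0, 0, -0.3], [0, 0, -0.36], [0, 0, -0.4], [0, 0, -0.42], [0, 0, -0.431], [0, 0, -0.431], [0, 0, -0.431]], delta_rot=[[0, 0, 0], [0, 0, 0], [0, 0, 0], [0, 0, 0], [0, 0, 0], [0, 0, 0], [0, 0, 0], [0, 0, 0], [0, 0, 0]], grip=1)

```text
time_s: 2.78
tcp_pos: [0.494, -0.2705, 0.1059]
eef_rot: [-179.9, -0.0, -68.8]
contact_force: [-0.6, 0.8, 0.5]
gripper_width: 0.088
gripper_force: 0.0
```

Request:
arm_command(travel=[[0, 0, 0], [0, 0, 0], [0, 0, 0], [0, 0, 0], [0, 0, 0], [0, 0, 0], [0, 0, 0], [0, 0, 0]], delta_rot=[[0, 0, 0], [0, 0, 0], [0, 0, 0], [0, 0, 0], [0, 0, 0], [0, 0, 0], [0, 0, 0], [0, 0, 0]], grip=0.2, newtons=45)

```text
time_s: 3.78
tcp_pos: [0.4934, -0.2704, 0.105]
eef_rot: [180.0, 0.0, -68.8]
contact_force: [0.5, -0.4, -0.1]
gripper_width: 0.0262
gripper_force: 45.0
```

```bash
cat >> h.py <<'E'
SC=[.5712,.2329,np.deg2rad(70.47),-.0012]
def tool(angle,depth,sc=SC,tip=.095,off=(0,0)):
    """TCP pose with key aligned to knob angle (rad); depth = tip height along n above recess mouth"""
    A=rz(sc[2]);o=A@D+[sc[0],sc[1],sc[3]]
    n=A@N;u=A@(np.cos(angle)*U+np.sin(angle)*Y);
    # tool y along knob +-x : choose k so that yaw ~ -45 for angle 64deg
    y=-(u); z=-n; x=np.cross(y,z)
    return o+n*(.028+depth+tip)+A@(U*off[0]+Y*off[1]), np.c_[x,y,z]
def delta(P,R,s=None):
    s=s or r.get_state();R0=Ro.from_euler('xyz',s['eef_rot'],degrees=True)
    rv=(Ro.from_matrix(R)*R0.inv()).as_rotvec(degrees=True)
    return np.round((P-s['tcp_pos'])/.5,4),np.round(rv/90,4)
E
python3 - <<'E'
from h import *
for a in (64.2,64.2-90):
    P,R=tool(np.deg2rad(a),.06);print(P,Ro.from_matrix(R).as_euler('xyz',degrees=True),delta(P,R))
E
```

```text
[0.49380946 0.01471899 0.24928265] [-165.89471008  -26.75391043   41.29956824] (array([0.0008, 0.5702, 0.2885]), array([ 0.0933, -0.3823,  1.2281]))
[0.49380946 0.01471899 0.24928265] [-152.53462148   12.56902125  -42.24677129] (array([0.0008, 0.5702, 0.2885]), array([ 0.2868, -0.1744,  0.2553]))
```

Request:
arm_command(travel=[[0, 0, 0.05], [0, 0, 0.13], [0, 0, 0.23], [0, 0, 0.33], [0, 0.08, 0.35], [0, 0.18, 0.35], [0, 0.28, 0.35], [0, 0.38, 0.34], [0, 0.46, 0.32], [0, 0.53, 0.3], [0.001, 0.57, 0.2885], [0.001, 0.57, 0.2885], [0.001, 0.57, 0.2885], [0.001, 0.57, 0.2885]], delta_rot=[[0, 0, 0], [0, 0, 0], [0, 0, 0], [0, 0, 0], [0.05, -0.03, 0.045], [0.1, -0.06, 0.09], [0.15, -0.09, 0.135], [0.2, -0.12, 0.18], [0.25, -0.15, 0.22], [0.287, -0.174, 0.255], [0.287, -0.174, 0.255], [0.287, -0.174, 0.255], [0.287, -0.174, 0.255], [0.287, -0.174, 0.255]])

```text
time_s: 5.52
tcp_pos: [0.4941, 0.0141, 0.2495]
eef_rot: [-152.6, 12.6, -42.3]
contact_force: [-0.5, -0.9, -1.3]
gripper_width: 0.0258
gripper_force: 45.0
```

```bash
python3 - <<'E'
from h import *
c=cap('wrist','w2');print(c['s']['joints'],c['s']['tcp_pos'],c['s']['eef_rot'])
A=rz(SC[2]);W=lambda X:A@X+[SC[0],SC[1],SC[3]]
a=np.deg2rad(64.2)
for X in(D,D+.028*N,D+.0445*(np.cos(a)*U+np.sin(a)*Y)+.008*N,D+.055*U,D+.07*U+.07*Y,D+.07*U-.07*Y):print(proj(c,W(X))*1.5625)
save(cv2.resize(c['img'],(800,600),interpolation=cv2.INTER_CUBIC),'w2.png')
E
```

```text
[  1.16718689   2.05763249 -16.14025622 -31.3455589  -64.00573894
  55.5432481 ] [0.49408275 0.01413965 0.24947048] [-152.55376528   12.58301072  -42.28237539]
[[406.21247772 272.27907035]]
[[406.23216684 282.81482397]]
[[406.24171108 334.20960894]]
[[338.6225368  304.02605918]]
[[364.37789117 388.99436907]]
[[271.89325616 226.97881206]]
```

View pics/w2.png

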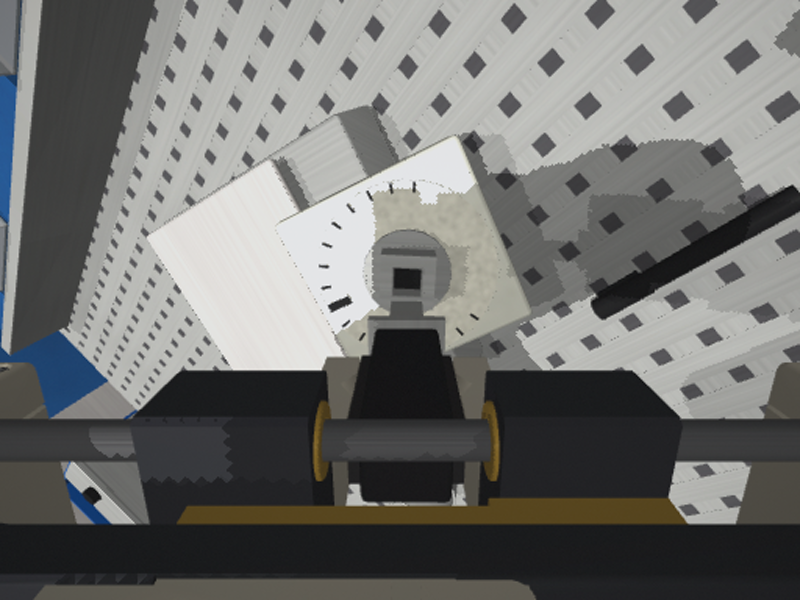

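Recess at about (407,280) (predicted 406,283), zero mark (340,303) (predicted 339,304). Zoom for the fit.

```bash
python3 - <<'E'
from h import *
c=L('w2')
save(cv2.resize(c['img'][135:219,200:312],(800,600),interpolation=cv2.INTER_CUBIC),'w2z.png')
A=rz(SC[2]);W=lambda X:A@X+[SC[0],SC[1],SC[3]]
a=np.deg2rad(64.2);u=np.cos(a)*U+np.sin(a)*Y;v=np.cross(N,u)
M=lambda h,z:[D+z*N+h*(i*u+j*v) for i,j in((1,1),(1,-1),(-1,-1),(-1,1))]
f=lambda X:np.round(((proj(c,W(X))-[200,135]+.5)*7.143-.5)[0])
for X in M(.0092,.028)+M(.018,.028)+M(.0092,.010)+[D+.064*U+.003*Y*s for s in(1,-1)]+[D+.047*U+.003*Y*s for s in(1,-1)]:print(f(X))
E
```

```text
[495. 393.]
[368. 393.]
[367. 270.]
[496. 270.]
[554. 450.]
[309. 450.]
[305. 209.]
[559. 209.]
[491. 358.]
[372. 358.]
[371. 241.]
[492. 241.]
[ 82. 468.]
[ 64. 436.]
[175. 424.]
[158. 392.]
```

View pics/w2z.png

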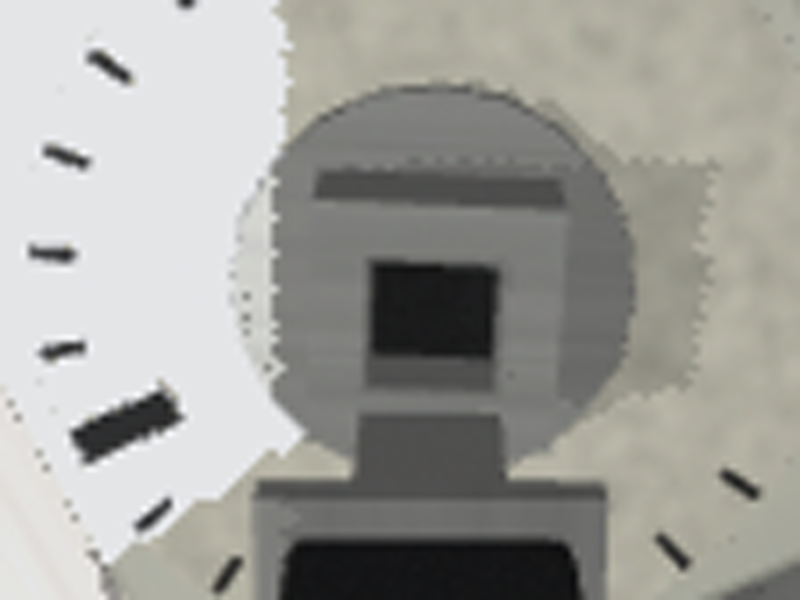

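```bash
python3 - <<'E'
from h import *
c=L('w2');s=c['s']
R=Ro.from_euler('xyz',s['eef_rot'],degrees=True).as_matrix()
f=lambda X:np.round(((proj(c,R@np.array(X)+s['tcp_pos'])-[200,135]+.5)*7.143-.5)[0],1)
for n,X in dict(sh=(.008,.008,.09),sh2=(.008,-.008,.09),shz=(.008,0,.045),colb=(.016,.016,.045),colb2=(.016,-.016,.045),colt=(.016,.016,.04),colt2=(.016,-.016,.04),tip=(0.0045,0,.095)).items():print(n,f(X))
for da,off in((62.7,(0,0)),):
    P,Rt=tool(np.deg2rad(da-90),.06);A=rz(SC[2])
    print('recess centre in tool',R.T@(A@(D+.028*N)+[SC[0],SC[1],SC[3]]-s['tcp_pos']))
    # refine: find in-plane shift so that mouth centre is at (432,325)
    W=lambda q:A@(D+.028*N+q[0]*U+q[1]*Y)+[SC[0],SC[1],SC[3]]
    o=least_squares(lambda q:(((proj(c,W(q))-[200,135]+.5)*7.143-.5)[0]-[432,325]),[0,0],x_scale=.001);print(o.x,R.T@(W(o.x)-s['tcp_pos']))
E
```

```text
sh [503.  414.4]
sh2 [362.3 414.4]
shz [433.1 562.1]
colb [606.3 481.6]
colb2 [259.9 481.5]
colt [610.7 500.3]
colt2 [255.7 500.2]
tip [432.6 429.8]
recess centre in tool [-5.46585990e-04 -1.04081947e-04  1.55389936e-01]
[-0.00048972 -0.00086977] [ 4.49662434e-04 -4.23752029e-05  1.55390011e-01]
```

```bash
python3 - <<'E'
from h import *
for d in(.06,.01,-.01,-.018,-.021):
    P,R=tool(np.deg2rad(62.7-90),d,off=(-.0005,-.0009));print(d,P,*delta(P,R))
print('n',rz(SC[2])@N)
E
```

```text
0.06 [0.49451293 0.01401002 0.24903265] [ 0.0008 -0.0002 -0.0009] [ 0.0028  0.0076 -0.014 ]
0.01 [0.50287044 0.03757168 0.20573138] [ 0.0175  0.0469 -0.0875] [ 0.0028  0.0076 -0.014 ]
-0.01 [0.50621344 0.04699635 0.18841087] [ 0.0242  0.0657 -0.1221] [ 0.0028  0.0076 -0.014 ]
-0.018 [0.50755064 0.05076621 0.18148267] [ 0.0269  0.0733 -0.136 ] [ 0.0028  0.0076 -0.014 ]
-0.021 [0.50805209 0.05217991 0.17888459] [ 0.0279  0.0761 -0.1412] [ 0.0028  0.0076 -0.014 ]
n [-0.16715019 -0.47123329  0.8660254 ]
```

Request:
arm_command(travel=[[0.006, 0.015, -0.03], [0.012, 0.031, -0.06], [0.0175, 0.0469, -0.0875], [0.0192, 0.0516, -0.0961], [0.0209, 0.0563, -0.1048], [0.0226, 0.061, -0.1134], [0.0242, 0.0657, -0.1221], [0.0242, 0.0657, -0.1221]], delta_rot=[[0.0028, 0.0076, -0.014], [0.0028, 0.0076, -0.014], [0.0028, 0.0076, -0.014], [0.0028, 0.0076, -0.014], [0.0028, 0.0076, -0.014], [0.0028, 0.0076, -0.014], [0.0028, 0.0076, -0.014], [0.0028, 0.0076, -0.014]])

```text
time_s: 6.58
tcp_pos: [0.506, 0.0475, 0.188]
eef_rot: [-152.9, 13.3, -43.6]
contact_force: [-0.3, -0.9, -2.2]
gripper_width: 0.026
gripper_force: 45.0
```

```bash
python3 - <<'E'
from h import *
s=r.get_state();n=rz(SC[2])@N
P,R=tool(0,0,off=(-.0005,-.0009));d=s['tcp_pos']-P;print('depth',d@n,'lat',d-(d@n)*n,s['contact_force'],s['contact_force']@n,s['moment'])
for d in(-.018,-.020,-.021):
    P,R=tool(np.deg2rad(62.7-90),d,off=(-.0005,-.0009));print(d,*delta(P,R))
E
```

```text
depth -0.010541469478900205 lat [-3.28119033e-04  2.90227271e-04  9.45925988e-05] [-0.29765525 -0.94026398 -2.22267227] -1.4320538360357378 [-1.87551114  0.84055011 -0.05372941]
-0.018 [ 0.0031  0.0064 -0.0131] [-0.0002 -0.0003 -0.0003]
-0.02 [ 0.0038  0.0083 -0.0166] [-0.0002 -0.0003 -0.0003]
-0.021 [ 0.0042  0.0093 -0.0183] [-0.0002 -0.0003 -0.0003]
```

Request:
arm_command(travel=[[0.0008, 0.002, -0.004], [0.0016, 0.004, -0.0075], [0.0023, 0.006, -0.0115], [0.003, 0.0072, -0.0135], [0.0033, 0.008, -0.015], [0.0033, 0.008, -0.015]], delta_rot=[[0, 0, 0], [0, 0, 0], [0, 0, 0], [0, 0, 0], [0, 0, 0], [0, 0, 0]])

```text
time_s: 7.32
tcp_pos: [0.5076, 0.0501, 0.1833]
eef_rot: [-152.8, 13.1, -43.5]
contact_force: [-11.8, -11.1, 22.6]
gripper_width: 0.0257
gripper_force: 45.0
```

```bash
cat >> h.py <<'E'
def rep():
    s=r.get_state();n=rz(SC[2])@N
    P,R=tool(0,0,off=(-.0005,-.0009));d=s['tcp_pos']-P
    R0=Ro.from_euler('xyz',s['eef_rot'],degrees=True)
    y=R0.as_matrix()[:,1];A=rz(SC[2]);a=np.rad2deg(np.arctan2(-y@(A@Y),-y@(A@U)))+90
    print('t',s['time_s'],'depth',d@n,'lat UY',d@(A@U),d@(A@Y),'F',s['contact_force'],'Fn',s['contact_force']@n,'M',s['moment'],'Mn',s['moment']@n,'ang',a,'w',s['gripper_width'])
    return s
E
python3 -c "
from h import *
rep()"
```

```text
t 7.325 depth -0.01612217636717206 lat UY 0.0003376585547400649 -0.00024022965567474736 F [-11.77055982 -11.06525834  22.58205984] Fn 26.738406899317358 M [-0.82849059  3.48301687  1.63221841] Mn -0.0892885366147298 ang 62.89758524899031 w 0.02567232656521611
```

Request:
arm_command(travel=[[-0.001, 0, 0], [-0.002, 0, 0], [-0.0015, 0.0014, -0.0026], [-0.0015, 0.0014, -0.0026]], delta_rot=[[0, 0, 0], [0, 0, 0], [0, 0, 0], [0, 0, 0]])

```text
time_s: 7.82
tcp_pos: [0.5077, 0.05, 0.183]
eef_rot: [-152.8, 13.0, -43.4]
contact_force: [-12.7, -15.6, 29.8]
gripper_width: 0.0258
gripper_force: 45.0
```

```bash
python3 -c "
from h import *
rep()"
```

```text
t 7.825 depth -0.016328048787759033 lat UY 0.0001779729132838975 -0.0003753911270464507 F [-12.67492423 -15.55489155  29.83205149] Fn 35.28391315778773 M [-1.18721818  3.49963547  1.61468669] Mn -0.052341295169440194 ang 62.97376186008728 w 0.025765532886925797
```

Request:
arm_command(travel=[[-0.0004, -0.0012, 0.0022], [-0.0008, -0.0024, 0.0043], [-0.0008, -0.0024, 0.0043], [-0.0008, -0.0024, 0.0043], [-0.0008, -0.0024, 0.0043], [-0.0008, -0.0024, 0.0043], [-0.0008, -0.0024, 0.0043], [-0.0008, -0.0024, 0.0043], [-0.0008, -0.0024, 0.0043], [-0.0008, -0.0024, 0.0043], [-0.0008, -0.0024, 0.0043], [-0.0008, -0.0024, 0.0043]], delta_rot=[[0, 0, 0], [0, 0, 0], [0.0102, 0.0288, -0.0529], [0.0204, 0.0576, -0.1058], [0.0307, 0.0864, -0.1588], [0.0409, 0.1152, -0.2117], [0.0511, 0.144, -0.2646], [0.0613, 0.1728, -0.3175], [0.0715, 0.2016, -0.3705], [0.0817, 0.2304, -0.4234], [0.0929, 0.2618, -0.4811], [0.0929, 0.2618, -0.4811]])

```text
time_s: 9.32
tcp_pos: [0.5071, 0.0496, 0.1831]
eef_rot: [-172.6, 29.1, -94.9]
contact_force: [-4.7, -8.1, 10.8]
gripper_width: 0.0255
gripper_force: 45.0
```

```bash
python3 - <<'E'
from h import *
rep()
c=cap('wrist','w3');print(c['s']['joints'])
save(cv2.resize(c['img'][115:235,180:340],(800,600),interpolation=cv2.INTER_CUBIC),'w3.png')
E
```

```text
t 9.325 depth -0.015974940688458658 lat UY -0.00029871818381381997 2.9690695120888552e-05 F [-4.72682832 -8.12547781 10.77329783] Fn 13.94903549964126 M [-2.41280472  1.68268592  0.49285648] Mn 0.03718937720055432 ang 12.755548279524149 w 0.025540310523420814
[  5.26655496   6.36015385 -20.23503569 -33.64498082 -54.77152082
   5.63393828]
```

View pics/w3.png

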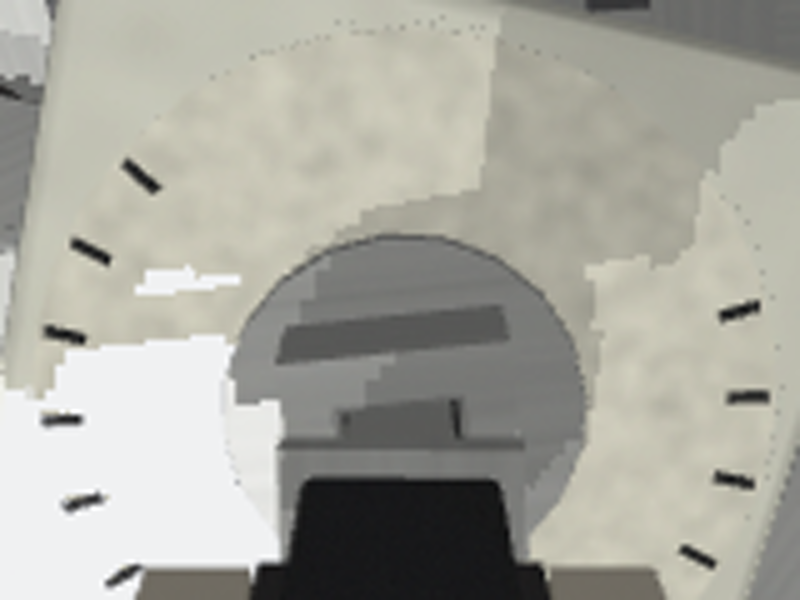

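The picture shows the boss's near top edge from (276,362) to (509,338): the knob lags the key by about 6°. Fit it.

```bash
cat >> h.py <<'E'
def knob(tag,pts,x0,y0,k,a0):
    c=L(tag);A=rz(SC[2]);B=np.array([SC[0],SC[1],SC[3]])
    pts=(np.array(pts,float)+.5)/k-.5+[x0,y0]
    def X(q):
        u=np.cos(q[0])*U+np.sin(q[0])*Y;v=np.cross(N,u)
        o=D+(.028+q[3])*N+q[1]*U+q[2]*Y
        return [A@(o-.018*u+.018*v)+B,A@(o-.018*u-.018*v)+B]
    o=least_squares(lambda q:(proj(c,np.array(X(q)))-pts).ravel(),[a0,0,0,0],x_scale=[.1,.001,.001,.001])
    print('knob deg',np.rad2deg(o.x[0]),'UYN mm',o.x[1:]*1e3,'res',np.abs(o.fun).max())
E
python3 - <<'E'
from h import *
for p in([[276,362],[509,338]],[[509,338],[276,362]]):
  for a in(.3,): knob('w3',p,180,115,5,a)
for p in([[315,198],[567,208]],[[567,208],[315,198]]): knob('w2',p,200,135,7.143,1.1)
E
```

```text
knob deg 198.9253390638801 UYN mm [-34.37767134 -12.53669401  -0.17415528] res 1.4210854715202004e-12
knob deg 18.92533906387985 UYN mm [-0.32375884 -0.86060547 -0.17415528] res 3.467448550509289e-12
knob deg 241.84949293549923 UYN mm [-17.72635282 -31.83340863  -2.38887354] res 1.4210854715202004e-13
knob deg 61.8494929354989 UYN mm [-0.74193781 -0.09180113 -2.38887354] res 1.7053025658242404e-13
```

Request:
arm_command(travel=[[0, 0, 0], [0, 0, 0], [0, 0, 0], [0, 0, 0], [0, 0, 0], [0, 0, 0], [0, 0, 0]], delta_rot=[[0.007, 0.0198, -0.0364], [0.014, 0.0396, -0.0728], [0.021, 0.0594, -0.1092], [0.0281, 0.0792, -0.1455], [0.0351, 0.099, -0.1819], [0.0351, 0.099, -0.1819], [0.0351, 0.099, -0.1819]])

```text
time_s: 10.25
tcp_pos: [0.5071, 0.0495, 0.183]
eef_rot: [176.6, 29.8, -116.5]
contact_force: [-5.2, -8.8, 10.9]
gripper_width: 0.0262
gripper_force: 45.0
```

```bash
python3 - <<'E'
from h import *
rep()
c=cap('wrist','w4')
w=cv2.resize(c['img'][135:219,200:312],(800,600),interpolation=cv2.INTER_CUBIC)
save(w,'w4.png')
t=cap('top','t4');s=cap('scene','s4')
E
```

```text
t 10.25 depth -0.015964812006987475 lat UY -0.00039056639355401247 3.515052040415365e-05 F [-5.2193653  -8.8016183  10.94697166] Fn 14.50038900704075 M [-2.49012706  1.74894711  0.42553072] Mn -0.03941647475011878 ang -6.065955955843194 w 0.02619908773117537
```

View pics/w4.png

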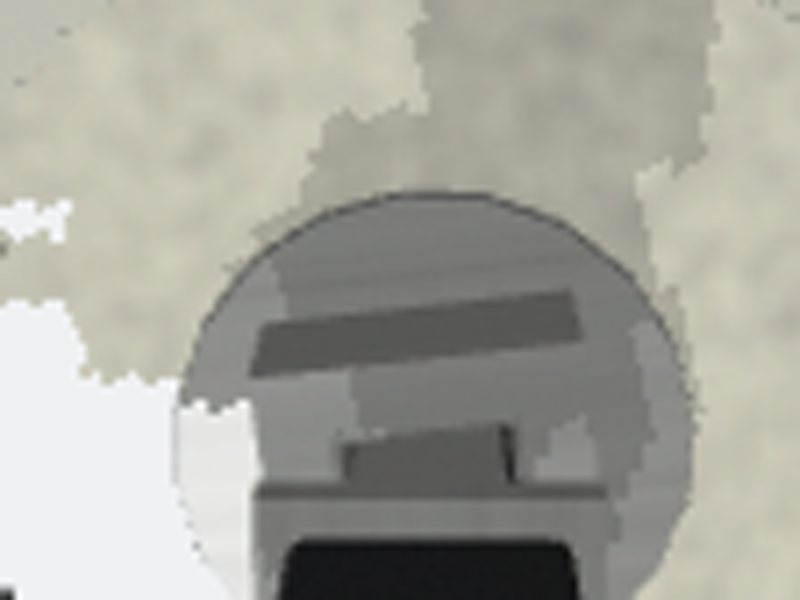

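The edge runs (250,378)–(583,341): the knob stands at ≈0°. Back off the free play, pull straight out along the axis, then turn for an open view.

Request:
arm_command(travel=[[0, 0, 0], [0, 0, 0], [0, 0, 0], [0, 0, 0], [-0.0013, -0.0038, 0.0069], [-0.0033, -0.0094, 0.0173], [-0.0067, -0.0189, 0.0346], [-0.01, -0.0283, 0.052], [-0.0167, -0.0471, 0.0866], [-0.0234, -0.066, 0.1212], [-0.0267, -0.0754, 0.1386], [-0.0267, -0.0754, 0.1386]], delta_rot=[[-0.004, -0.0105, 0.019], [-0.0074, -0.021, 0.0385], [-0.0107, -0.0302, 0.0555], [-0.0107, -0.0302, 0.0555], [-0.0107, -0.0302, 0.0555], [-0.0107, -0.0302, 0.0555], [-0.0107, -0.0302, 0.0555], [-0.0107, -0.0302, 0.0555], [-0.0107, -0.0302, 0.0555], [-0.0107, -0.0302, 0.0555], [-0.0107, -0.0302, 0.0555], [-0.0107, -0.0302, 0.0555]])

```text
time_s: 11.9
tcp_pos: [0.4934, 0.013, 0.2516]
eef_rot: [179.8, 30.1, -110.0]
contact_force: [0.1, 0.6, -1.7]
gripper_width: 0.0259
gripper_force: 45.0
```

Request:
arm_command(travel=[[0, 0, 0], [0, 0, 0], [0, 0, 0], [0, 0, 0], [0, 0, 0], [0, 0, 0], [0, 0, 0], [0, 0, 0], [0, 0, 0]], delta_rot=[[-0.0186, -0.0524, 0.0962], [-0.0372, -0.1047, 0.1924], [-0.0557, -0.1571, 0.2887], [-0.0743, -0.2094, 0.3849], [-0.0929, -0.2618, 0.4811], [-0.1115, -0.3141, 0.5773], [-0.1115, -0.3141, 0.5773], [-0.1115, -0.3141, 0.5773], [-0.1115, -0.3141, 0.5773]])

```text
time_s: 13.02
tcp_pos: [0.4932, 0.0133, 0.2507]
eef_rot: [-153.6, 14.8, -46.6]
contact_force: [-0.9, -0.4, -1.0]
gripper_width: 0.0259
gripper_force: 45.0
```

```bash
python3 - <<'E'
from h import *
rep()
c=cap('wrist','w5')
A=rz(SC[2]);W=lambda X:A@X+[SC[0],SC[1],SC[3]]
q=np.round(proj(c,W(D+.045*U))[0]).astype(int);print(q)
x=max(q[0]-56,0);y=q[1]-52;print('crop',x,y)
save(cv2.resize(c['img'][y:y+84,x:x+112],(800,600),interpolation=cv2.INTER_CUBIC),'w5.png')
E
```

```text
t 13.025 depth 0.06199197651115585 lat UY -9.287616888321512e-05 0.0010384132531647185 F [-0.9138658  -0.37336053 -0.97762954] Fn -0.5179592668075259 M [-1.98676916  0.81629348 -0.00762573] Mn -0.059179896922569426 ang 59.43984762200712 w 0.025868545722168162
[226 193]
crop 170 141
```

View pics/w5.png

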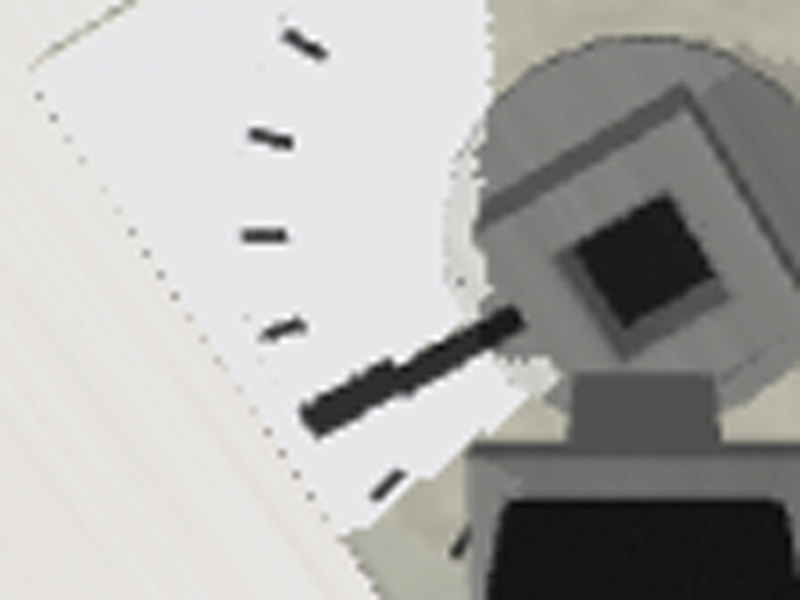

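The pointer (405,382)–(515,315) lies in line with the thick mark (311,421)–(394,376). I check the angle numerically, allowing for the pointer's height.

```bash
python3 - <<'E'
from h import *
c=L('w5');A=rz(SC[2]);W=lambda X:A@X+[SC[0],SC[1],SC[3]]
f=lambda X:((proj(c,W(X))-[170,141]+.5)*7.143-.5)[0]
print('mark',f(D+.047*U),f(D+.064*U), 'obs (394,376),(311,421)')
for d in(-4,-2,0,2,4):
    a=np.deg2rad(d);u=np.cos(a)*U+np.sin(a)*Y
    print(d,[f(D+h*N+.0445*u) for h in(.006,.008,.01)],f(D+.008*N+.028*u))
# boss/recess angle: mouth edges & dark wall; recess mouth corners
for d in(-2,0,2):
    a=np.deg2rad(d);u=np.cos(a)*U+np.sin(a)*Y;v=np.cross(N,u)
    print(d,[f(D+.028*N+.0092*(i*u+j*v)).round() for i,j in((1,1),(1,-1),(-1,-1),(-1,1))],[f(D+.028*N+.018*(i*u+j*v)).round() for i,j in((-1,-1),(1,-1),(-1,1))])
# pointer/mark centrelines from dark pixels
g=cv2.resize(cv2.cvtColor(c['img'][141:225,170:282],cv2.COLOR_RGB2GRAY),(800,600),interpolation=cv2.INTER_CUBIC)
def line(x0,x1):
    ys=[]
    for x in range(x0,x1,4):
        i=np.where(g[280:450,x]<110)[0]+280
        if len(i):ys.append((x,i.mean()))
    ys=np.array(ys);return np.polyfit(ys[:,0],ys[:,1],1),ys[[0,-1]]
print('mark',line(325,380));print('ptr',line(415,480))
E
```

```text
mark [391.12604478 379.01488011] [302.73357385 429.68910381] obs (394,376),(311,421)
-4 [array([390.12572934, 366.73782779]), array([388.6687621 , 370.63678983]), array([387.19501349, 374.58066018])] [481.76023138 325.5404177 ]
-2 [array([394.99301181, 375.04726724]), array([393.5656876 , 378.98891364]), array([392.12194396, 382.97590334])] [484.79044287 330.86897945]
0 [array([400.14400573, 383.18043177]), array([398.74783885, 387.16374336]), array([397.3356306 , 391.19282152])] [488.00575704 336.08912173]
2 [array([405.57179097, 391.12865467]), array([404.20825091, 395.15257542]), array([402.82906308, 399.22267403])] [491.40198141 341.19498233]
4 [array([411.26920042, 398.88353132]), array([409.93971108, 402.94696999]), array([408.59498257, 407.05698555])] [494.97473947 346.18085471]
-2 [array([617., 364.]), array([556., 258.]), array([668., 198.]), array([728., 307.])] [array([693., 116.]), array([473., 234.]), array([810., 330.])]
0 [array([620., 365.]), array([555., 261.]), array([665., 198.]), array([729., 304.])] [array([687., 114.]), array([471., 240.]), array([812., 324.])]
2 [array([623., 366.]), array([555., 264.]), array([662., 197.]), array([730., 301.])] [array([681., 113.]), array([470., 246.]), array([813., 319.])]
mark (array([-5.75824176e-01,  6.01542857e+02]), array([[325. , 413.5],
       [377. , 384.5]]))
ptr (array([-3.37051939e-01,  5.07851714e+02]), array([[415.        , 372.5       ],
       [479.        , 356.15384615]]))
```

Pointer within about 0.3° of the mark. Now carry the key back.

```bash
python3 - <<'E'
from h import *
R=Ro.from_euler('xyz',[180,0,-68.8],degrees=True).as_matrix()
for z in(.25,.105):print(delta(np.array([.4934,-.2704,z]),R))
E
```

```text
(array([ 4.000e-04, -5.674e-01, -1.600e-03]), array([-0.2933,  0.1615, -0.2036]))
(array([ 4.000e-04, -5.674e-01, -2.916e-01]), array([-0.2933,  0.1615, -0.2036]))
```

Request:
arm_command(travel=[[-0.01, -0.03, 0.05], [-0.01, -0.08, 0.08], [0, -0.17, 0.08], [0, -0.27, 0.08], [0, -0.37, 0.08], [0, -0.47, 0.08], [0, -0.54, 0.05], [0.0004, -0.5674, 0], [0.0004, -0.5674, 0], [0.0004, -0.5674, -0.0016], [0.0004, -0.5674, -0.0016], [0.0004, -0.5674, -0.0016]], delta_rot=[[0, 0, 0], [-0.04, 0.02, -0.027], [-0.09, 0.05, -0.06], [-0.14, 0.08, -0.1], [-0.19, 0.105, -0.13], [-0.24, 0.132, -0.165], [-0.28, 0.155, -0.19], [-0.2933, 0.1615, -0.2036], [-0.2933, 0.1615, -0.2036], [-0.2933, 0.1615, -0.2036], [-0.2933, 0.1615, -0.2036], [-0.2933, 0.1615, -0.2036]])

```text
time_s: 14.58
tcp_pos: [0.4938, -0.2702, 0.2511]
eef_rot: [-179.9, -0.0, -68.7]
contact_force: [-0.2, 0.1, -1.0]
gripper_width: 0.026
gripper_force: 45.0
```

```bash
python3 - <<'E'
from h import *
R=Ro.from_euler('xyz',[180,0,-68.8],degrees=True).as_matrix()
print(delta(np.array([.4934,-.2704,.105]),R), r.get_state()['contact_force'])
c=cap('wrist','w6')
save(cv2.resize(c['img'][135:235,190:324],(800,600),interpolation=cv2.INTER_CUBIC),'w6.png')
s=c['s'];R=Ro.from_euler('xyz',s['eef_rot'],degrees=True).as_matrix()
b=np.array([.4764,-.2286,0]);B=rz(np.deg2rad(21.2))
f=lambda X:((proj(c,X)-[190,135]+.5)*5.97-.5)[0].round(1)
for y in(.0095,-.0095):
  for x in(.0095,-.0095):print('hole',f(b+B@np.array([x,-.045+y,.06])))
for X in((.008,.008,.09),(.008,-.008,.09),(.016,.016,.045),(.016,-.016,.045)):print('key',f(R@np.array(X)+s['tcp_pos']))
# hole centre in tool coordinates
print(R.T@(b+B@np.array([0,-.045,.06])-s['tcp_pos']))
E
```

```text
(array([-0.0008, -0.0004, -0.2923]), array([ 0.0001,  0.0012, -0.0013])) [-0.18934569  0.12516926 -1.01433897]
hole [378.7 273.1]
hole [477.  273.3]
hole [378.2 176.8]
hole [478.1 177. ]
key [479.2 346.9]
key [361.6 347. ]
key [565.3 403.4]
key [275.7 403.5]
[-0.00024669  0.00148429  0.19113044]
```

View pics/w6.png

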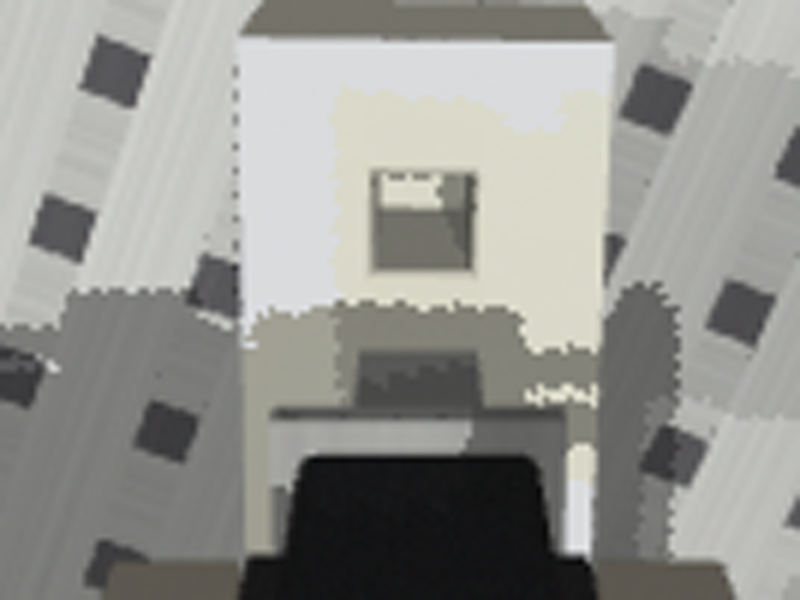

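Hole at (371–478, 170–270), shank centred at x≈419: the hole lies about 0.7 mm off in tool +y and +x. Correct by this and lower.

Request:
arm_command(travel=[[-0.0014, -0.002, -0.05], [-0.0014, -0.002, -0.11], [-0.0014, -0.002, -0.14], [-0.0014, -0.002, -0.16], [-0.0014, -0.002, -0.18], [-0.0014, -0.002, -0.2], [-0.0014, -0.002, -0.22], [-0.0014, -0.002, -0.245], [-0.0014, -0.002, -0.265], [-0.0014, -0.002, -0.272], [-0.0014, -0.002, -0.272]], delta_rot=[[0, 0.001, -0.001], [0, 0.001, -0.001], [0, 0.001, -0.001], [0, 0.001, -0.001], [0, 0.001, -0.001], [0, 0.001, -0.001], [0, 0.001, -0.001], [0, 0.001, -0.001], [0, 0.001, -0.001], [0, 0.001, -0.001], [0, 0.001, -0.001]])

```text
time_s: 16.0
tcp_pos: [0.4926, -0.2715, 0.1139]
eef_rot: [179.9, 0.0, -68.8]
contact_force: [-0.1, 0.8, -2.1]
gripper_width: 0.0258
gripper_force: 45.0
```

Request:
arm_command(travel=[[0, 0, -0.008], [0, 0, -0.014], [0, 0, -0.019], [0, 0, -0.0225], [0, 0, -0.0245], [0, 0, -0.0245]], delta_rot=[[0, 0, 0], [0, 0, 0], [0, 0, 0], [0, 0, 0], [0, 0, 0], [0, 0, 0]])

```text
time_s: 16.75
tcp_pos: [0.4928, -0.2715, 0.1049]
eef_rot: [180.0, -0.0, -68.7]
contact_force: [-9.0, 7.5, 26.0]
gripper_width: 0.0257
gripper_force: 45.0
```

Request:
arm_command(travel=[[0, 0, 0.002], [0, 0, 0.004], [0, 0, 0.0055], [0, 0, 0.0055]], delta_rot=[[0, 0, 0], [0, 0, 0], [0, 0, 0], [0, 0, 0]])

```text
time_s: 17.25
tcp_pos: [0.4927, -0.2715, 0.105]
eef_rot: [179.9, 0.0, -68.8]
contact_force: [-2.9, 1.8, 5.9]
gripper_width: 0.0257
gripper_force: 45.0
```

Request:
arm_command(travel=[[0, 0, 0], [0, 0, 0], [0, 0, 0], [0, 0, 0], [0, 0, 0], [0, 0, 0]], delta_rot=[[0, 0, 0], [0, 0, 0], [0, 0, 0], [0, 0, 0], [0, 0, 0], [0, 0, 0]], grip=1)

```text
time_s: 18.0
tcp_pos: [0.4928, -0.2714, 0.1046]
eef_rot: [179.9, 0.0, -68.8]
contact_force: [-0.3, 0.7, -0.0]
gripper_width: 0.0804
gripper_force: 0.0
```

Request:
arm_command(travel=[[0, 0, 0.03], [0, 0, 0.1], [0, 0, 0.2], [0, 0, 0.3], [0, 0, 0.4], [0, 0, 0.43], [0, 0, 0.43], [0, 0, 0.43]], delta_rot=[[0, 0, 0], [0, 0, 0], [0, 0, 0], [0, 0, 0], [0, 0, 0], [0, 0, 0], [0, 0, 0], [0, 0, 0]])

```text
time_s: 19.0
tcp_pos: [0.492, -0.2711, 0.3182]
eef_rot: [179.8, 0.1, -68.8]
contact_force: [0.5, -0.8, -0.4]
gripper_width: 0.0875
gripper_force: 0.0
```

```bash
python3 - <<'E'
from h import *
c=cap('wrist','w7');a=L('w1')
print(c['s']['tcp_pos'],c['s']['eef_rot'])
# warp-free comparison: handle dark blob and bright block in both
for k in(a,c):
    g=cv2.cvtColor(k['img'],cv2.COLOR_RGB2GRAY);m=(g[140:200,240:285]<45).astype(np.uint8)
    n,l,st,ce=cv2.connectedComponentsWithStats(m);i=1+np.argmax(st[1:,4]);print(st[i],ce[i]+[240,140])
    p=proj(k,np.array([.4927,-.2706,.137]));print(p)
E
```

```text
[ 0.4920458  -0.27110453  0.31823685] [ 1.79833937e+02  1.16279558e-01 -6.88012698e+01]
[  9  12  22  33 686] [259.52478134 167.92274052]
[[260.33109322 174.03106772]]
[  8  12  23  32 688] [258.62063953 167.78488372]
[[258.79822594 174.1704817 ]]
```

```bash
python3 -c "
from plant import close_job
print(close_job())"
```

```text
the job is handed in; nothing more can be done
None
```

The knob was turned to zero, within about 0.3° of the mark as measured after the key came out, and the key is back upright and seated in its own hole, released; the job was handed in at 19 s, and no result came back.

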